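# Wedge the low plate flush for tacking

### The arm

A 7-joint arm with a two-finger parallel gripper is mounted at the origin on the work surface. World frame = base frame: x ahead of the robot, y to its left, z up, the work surface at z = 0. Lengths are in m, angles in rad, forces in N, time in s.
With the tool pointing down it reaches from about 0.425 to 0.95 m from the base axis. Payload 4.7 kg.
Tool frame: the origin (TCP) lies between the finger pads; the fingertips stand 8 mm ahead of it and the grasp point (between the pads) lies 11 mm behind it (finger_overhang is the distance from the TCP to the fingertips, in m); z points along the fingers, y is the direction in which the jaws open and shut (so a half turn about z gives the same grasp; the last joint's range is limited). The gripper opens to 87 mm and grips with 3 to 60 N. Pads are 19 mm wide; open, the fingers measure 117 mm over their backs; the gripper's body (75 mm by 190 mm) begins 51 mm behind the grasp point.
Start: joints at [1.095, 0.469, -0.049, 1.532, 0.024, 1.141, -0.082], TCP at [0.292, -0.609, 0.231] pointing down, gripper open.
Joint ranges: [-2.59, 2.59], [-0.33, 1.99], [-1.39, 1.29], [0.1, 2.45], [-1.04, 4.18], [0.21, 1.99], [-2.66, 2.66]. Speed limits (rad/s): [2.57, 2.57, 3.14, 3.14, 3.14, 3.14, 3.14].

### API

Orientations are given as a unit quaternion [w, x, y, z].
In Python, from workcell import * gives the robot as it stands.
- The arm moves only by the shell command python3 -m inch 'ROWS' [FORCE]. ROWS is JSON, a list of rows, each a list of 5 numbers: the closure, from -1 (fully open) to 1 (shut), then the shift along the tool's x, y, z in cm, then the turn about the tool's z in rad. A call has 1 to 12 rows; each row is the pose to reach, as a shift and turn from the pose commanded when the call began, along the tool's axes at that moment; what a row does not reach only later rows make up. A row lasts 1/10 s, in which the tool goes at most 50 mm and 8.59 degrees, less where a joint would pass 70% of its speed; a pose out of reach is approached as far as the arm can. A call with a gripper value outside its range is refused whole. The fingers move at their own pace and stop on an object; FORCE is the grip in N (left out, the last holds). Time passes only in rows, so rows that repeat a pose let the fingers close. It gives the time, the measured TCP pose, the force and the opening at its end, in the units of the state.
- state(): the state, without advancing time (a new reading comes with each control period).
- get_image(name): name is "side" or "top"; returns a dict with "image" (384x512x3 uint8, blue, green, red), "mtx" (3x3 intrinsics, pixels), "k1" (the pictures are not rectified: a ray, as slopes to the right and down, at radius r is drawn at 1 + k1 r^2 times it, then the intrinsics apply), "cam_to_world" (4x4, takes a point from camera to world coordinates). Camera axes: x right, y down, z forward; pixel columns grow to the right and rows downward; lengths in m; the calibration is good to about 2 mm. A picture is of the moment at which its call begins. There is no depth.
- sign_off(): hands the job in, once; it reports no verdict.
Trained networks look in the newest picture that a camera, given by its name, has taken for a name from the list of things; names that differ only in an ending like _2 or _b are one class to them, and where a whole thing is asked for, a point or a joint stands for the part that bears it (a point fixed in the world has none). Each returns a list of dicts, best first, with "score" (0 to 1); they miss things now and then, are a little off and sometimes report something else, mostly with a low value. They report only what shows in the picture. A call takes as long as a camera call.
- cut_out(query, camera): "pixels" (384x512 bool, what is visible of it) and "extent" ([left, top, right, bottom] in pixels, round what is visible of it).
The state is a dict: "t": time; "qpos": joint angles; "qd": joint speeds; "joint_efforts": joint torques, N m; "ee_pos": TCP position; "ee_rot": TCP orientation; "ft_force": force on the tool from outside, world axes, zero at the start; "ft_torque": the same for the moment, N m; "opening": finger opening in m.
Only numpy, scipy, OpenCV 4.12 (cv2) and the standard library are available. Lean on these libraries where they do the work, as an engineer would, in place of code of your own. Each camera call takes 0.05 s, during which the arm holds its last target.

### The job

The loose bright plate in the welding fixture sits too low at its front edge, beside the clamped plate. Pick up the steel fit-up wedge and, with it flat on the fixture's base slab, push it thin end first under the middle of the loose plate's front edge until the plate just lifts off its two low packers and its front edge is flush with the top of the clamped plate, no further; touch the plate with nothing but the wedge, keep it back against its stop, and leave the other things where they are. Finish while still gripping the wedge in place under the plate, ready for the tack weld: do not let go of it.

Things in the scene. Friction and masses are not known exactly. Their poses are not given: they have to be found in the camera images.
- fixture: welding fixture, fixed to the bench: dark steel base slab 330 (x) x 230 (y) x 12 mm, its front 175 mm bare. Origin at the centre of its underside on the bench; x axis from its front (robot side) to its back, z up. On it lie side by side two plates 125 mm long and 10 mm thick, front edges both at x = +10 mm, backs on one packer 14 mm high (x = +115 to +130 mm)
- clamped_corner (a point): top front corner, at the joint, of the clamped plate (dark grey, left, y = +22 to +105 mm of the fixture, level, top 36 mm above the bench): x +10, y +22, z +36 mm of the fixture, axes as the fixture's. Flush means plate_corner as high as this. The toggle clamp (red handle, up to 87 mm above the bench) is at x over +75 mm, y +47 to +93 mm
- plate: the loose bright steel plate (right), 125 (x) x 100 (y) x 10 mm, about 0.95 kg; origin at the centre of its underside, x axis towards the back, z up. Its back edge is at the angle-iron stop (face at x = +136.5 mm of the fixture, 34 mm high). It starts tilted by 4 degrees, front low: the underside of its front edge is 6.5 mm above the slab and must come up to 14 mm
- plate_corner (a point): the top corner of the loose plate's front edge at the joint; the joint is a gap of 2.5 to 5.5 mm between it and the clamped plate
- plate_outer_corner (a point): the other top corner of the loose plate's front edge, 100 mm to the right
- low_packers: two bright packers 8 mm high, fixed on the slab under the front half of the loose plate, 20 (x) x 16 (y) mm each, centred at x = +40 and y = -73 and +9 mm of the fixture: 66 mm are free between them. Origin 12 mm above the fixture's origin
- entry (a point): point fixed on the slab's top below the middle of the loose plate's front edge, midway between the low packers: x +10, y -32, z +12 mm of the fixture, axes as the fixture's. The wedge goes in here along +x
- wedge: steel fit-up wedge, thick end painted yellow, 140 (x) x 28 (y) mm, 0.45 kg; flat underside, parallel upright sides, top sloping evenly from 26 mm high at the thick end (-x) to 3 mm at the thin end (+x). Origin at the centre of its underside, z up. Starts flat on the bench. Slides dry (friction about 0.6); pushing it in takes 5 to 16 N and lifts the plate's front 1 mm per 6 mm
- wedge_toe (a point): middle of the wedge's thin end, at its underside (70 mm along +x from the wedge's origin)
- wire_brush: bronze-wire brush with a wooden handle, 245 x 28 x 34 mm, its handle to -x; origin on the bench under it (bystander)
- chipping_hammer: welder's chipping hammer with a coil-spring grip lying flat, 220 mm long, head 165 mm across (bystander)
- magnet_square: small red arrow-shaped welding magnet, 64 x 45 x 15 mm, lying flat on top of the clamped plate near its front left corner (bystander)
- f_clamp: red F-clamp with a wooden grip lying flat, 240 x 110 x 25 mm (bystander)
- chalk_holder: brass chalk holder, 130 x 12 x 10 mm, lying on the fixture's base slab in front of the clamped plate (bystander)
- try_square: steel try square lying flat, 165 x 110 x 16 mm (bystander)

How it is judged:
On the way:
1. the wedge lies flat on the fixture's slab with its thin end in under the loose plate's front edge, the plate's front still down (x of wedge_toe in the frame of fixture above 0.013 m and z of plate_corner in the frame of clamped_corner below -0.004 m and z of wedge_toe in the frame of fixture between 0.009 and 0.016 m and angle between wedge's own z axis and vertical below 0.06 rad and y of wedge_toe in the frame of fixture between -0.055 and -0.009 m), for 0.05 s.
At the end, for the whole second after the job is handed in: Plate flush: joint corner within 2 mm, outer corner 3 mm; off the low packers, carried by the wedge (over 0.8 N), still at its stop (7 mm), joint open 0.5-9 mm. Wedge flat on the slab between the packers, 30 mm in, gripped (over 2 N); plate touched by nothing else of the robot; all at rest (z of plate_corner in the frame of clamped_corner between -0.002 and 0.002 m and z of plate_outer_corner in the frame of clamped_corner between -0.003 and 0.003 m and x of plate_corner in the frame of clamped_corner between -0.007 and 0.004 m and y of plate_corner in the frame of clamped_corner between -0.009 and -0.0005 m and contact force between plate and low_packers below 0.3 N and contact force between plate and wedge above 0.8 N and contact force between the fingers and wedge above 2 N and contact force between each of the fingers, the arm and plate below 0.3 N and linear speed of each of plate, wedge below 0.01 m/s and x of wedge_toe in the frame of fixture above 0.04 m and z of wedge_toe in the frame of fixture between 0.009 and 0.016 m and angle between wedge's own z axis and vertical below 0.06 rad and y of wedge_toe in the frame of fixture between -0.055 and -0.009 m); the arm keeps its last pose, push and grip.
It fails at once if the loose plate is driven more than 5 mm proud of the clamped plate (z of plate_corner in the frame of clamped_corner above 0.005 m).
It fails at once if the fingers or the arm press on the loose plate (over 3 N) (contact force between any of the fingers, the arm and plate above 3 N).
It fails at once if a bystander is shifted by more than 30 mm (distance of any of wire_brush, chipping_hammer, magnet_square, f_clamp, chalk_holder, try_square from where it was at the start of the episode above 0.03 m).
It also fails if it takes over 45 s, if anything falls off the work surface, if the arm or the gripper's body presses on something with over 40 N, if the wrist force passes 120 N, or if a joint passes its speed limit or range.

## Working session

There is one attempt and no reset: what is moved stays moved. The work goes in short steps, Python scripts to look and compute and a shell command to move; the robot and the scene stay as the last step left them, time stands still between calls to the robot, and variables do not carry over. Pictures are saved under pics/ and viewed, and the job is handed in when it is done.

```bash
ls; mkdir -p pics
python3 - <<'E'
from workcell import *
import cv2
print(state())
for n in("side","top"):
    d=get_image(n); cv2.imwrite(f"pics/{n}0.png",d["image"]); print(n,d["mtx"].tolist(),d["k1"],d["cam_to_world"].tolist())
E
```

```text
pics
{'t': 0.0, 'qpos': array([ 1.09510559,  0.4694355 , -0.04860838,  1.53367559,  0.02410584,
        1.14098113, -0.08233597]), 'qd': array([-0.00151269,  0.00025644, -0.00309794, -0.00075778, -0.00082496,
        0.00041229,  0.00160646]), 'joint_efforts': array([ 2.40922882e-04, -5.07982600e+01, -8.04788014e-02, -2.36159188e+01,
       -6.13647862e-02,  3.79988691e-02,  1.73784574e-04]), 'ee_pos': array([ 0.29141858, -0.60821706,  0.22951123]), 'ee_rot': array([-9.24867728e-04,  9.75149337e-01,  2.21546507e-01, -2.45209886e-04]), 'ft_force': array([0.27010782, 0.11276704, 0.32305232]), 'ft_torque': array([ 0.04889459, -0.01352389, -0.02215419]), 'opening': 0.08700431919989052}
side [[483.42291266308723, 0.0, 245.85366203198973], [0.0, 483.42291266308723, 188.38484318289144], [0.0, 0.0, 1.0]] -0.12208031359391734 [[-0.8862933027056374, -0.3465361254326914, 0.30724077748442047, 0.06531711148192808], [-0.4628561869989231, 0.6402177417604985, -0.613094930081717, 0.8474416846006426], [0.01575854485512948, -0.6855902252112304, -0.7278170864708133, 1.1629967227857676], [0.0, 0.0, 0.0, 1.0]]
top [[422.8501540770966, 0.0, 248.99571319048454], [0.0, 422.8501540770966, 194.21599847426765], [0.0, 0.0, 1.0]] -0.09564329218124276 [[-0.026720039673224, -0.9968412475065501, 0.07479015142013141, 0.4210335037158407], [-0.9994809126010463, 0.025293762108398617, -0.019953218902808687, -0.06444585711673916], [0.01799846732477518, -0.07528447959565494, -0.9969996501032337, 1.2284190828737351], [0.0, 0.0, 0.0, 1.0]]
```

View pics/side0.png

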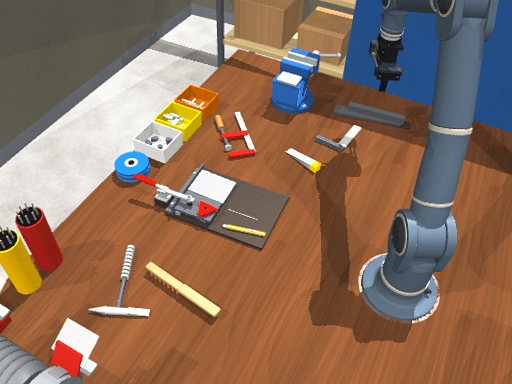

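View pics/top0.png

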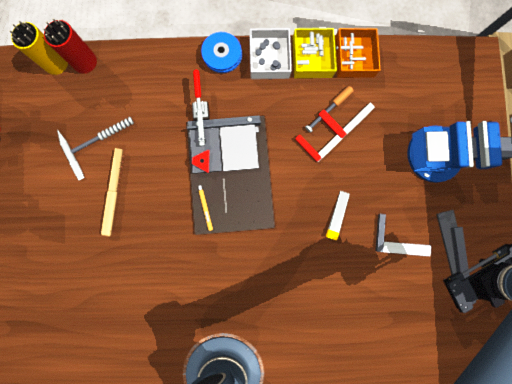

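```bash
cat > h.py <<'E'
from workcell import *
import numpy as np, cv2
def proj(d,P):
    P=np.atleast_2d(P); T=np.linalg.inv(d["cam_to_world"]); q=P@T[:3,:3].T+T[:3,3]
    s=q[:,:2]/q[:,2:]; r2=(s**2).sum(1,keepdims=True); s=s*(1+d["k1"]*r2)
    M=d["mtx"]; return s*[M[0,0],M[1,1]]+M[:2,2]
def unproj(d,uv,z):
    uv=np.atleast_2d(np.asarray(uv,float)); M=d["mtx"]
    t=(uv-M[:2,2])/[M[0,0],M[1,1]]; s=t.copy()
    for _ in range(20): s=t/(1+d["k1"]*(s**2).sum(1,keepdims=True))
    T=np.asarray(d["cam_to_world"]); R=np.c_[s,np.ones(len(s))]@T[:3,:3].T
    k=(z-T[2,3])/R[:,2]; return T[:3,3]+R*k[:,None]
def crop(d,c,w,f,name,pts=None):
    im=d["image"]; x0=int(c[0]-w/2); y0=int(c[1]-w*.375); x0=max(x0,0);y0=max(y0,0)
    im=cv2.resize(im[y0:y0+int(w*.75),x0:x0+w],None,fx=f,fy=f,interpolation=cv2.INTER_CUBIC)
    if pts is not None:
        for p in pts: cv2.circle(im,tuple(int(round(v)) for v in ((p-[x0,y0]+.5)*f)),2,(0,255,0),-1)
    cv2.imwrite("pics/"+name,im)
E
python3 - <<'E'
from h import *
for n in("side","top"):
    d=get_image(n)
    for q in("wedge","fixture","plate"):
        for r in cut_out(q,n)[:2]:
            m=r["pixels"].astype(np.uint8)
            print(n,q,round(r["score"],2),m.sum(),np.round(r["extent"],1), end=' ')
            c=max(cv2.findContours(m,0,1)[0],key=cv2.contourArea); b=cv2.minAreaRect(c); print(np.round(cv2.boxPoints(b),1).tolist())
    if n=="top": crop(d,(231,175),130,6,"t1.png"); crop(d,(338,215),80,8,"t2.png")
    else: crop(d,(225,205),160,5,"s1.png"); crop(d,(304,160),80,8,"s2.png")
E
```

```text
side wedge 0.83 331 [285.  148.  321.1 171.3] [[283.20001220703125, 156.60000610351562], [288.20001220703125, 146.60000610351562], [321.79998779296875, 163.39999389648438], [316.79998779296875, 173.39999389648438]]
side fixture 0.92 5298 [133.3 162.6 285.8 246. ] [[123.4000015258789, 199.89999389648438], [144.6999969482422, 142.39999389648438], [288.8999938964844, 195.8000030517578], [267.6000061035156, 253.3000030517578]]
side plate 0.9 849 [186.4 174.9 236.9 201.6] [[187.3000030517578, 190.10000610351562], [194.5, 168.5], [235.3000030517578, 182.10000610351562], [228.10000610351562, 203.6999969482422]]
side plate 0.71 868 [ 92.9 244.7 148.9 318. ] [[92.80000305175781, 309.29998779296875], [129.0, 243.39999389648438], [173.0, 267.5], [136.8000030517578, 333.5]]
top wedge 0.85 509 [324.5 195.4 350.  239.6] [[325.29998779296875, 236.1999969482422], [339.29998779296875, 190.89999389648438], [350.0, 194.1999969482422], [336.1000061035156, 239.60000610351562]]
top fixture 0.87 7362 [183.4  71.9 274.1 232.2] [[181.8000030517578, 71.0999984741211], [260.70001220703125, 64.69999694824219], [273.79998779296875, 227.8000030517578], [194.89999389648438, 234.10000610351562]]
top plate 0.73 1533 [219.3 124.8 260.4 170.7] [[218.1999969482422, 127.5999984741211], [253.60000610351562, 123.5], [258.70001220703125, 168.0], [223.3000030517578, 172.0]]
```

View pics/t1.png

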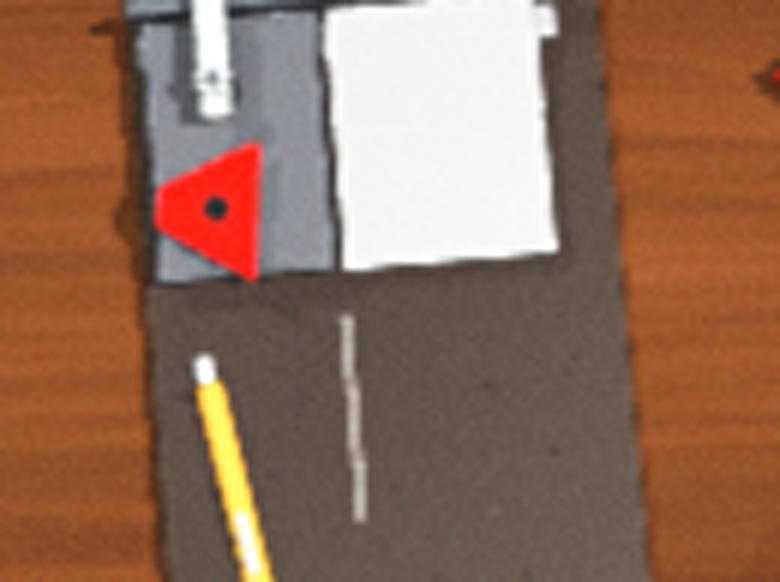

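View pics/s1.png

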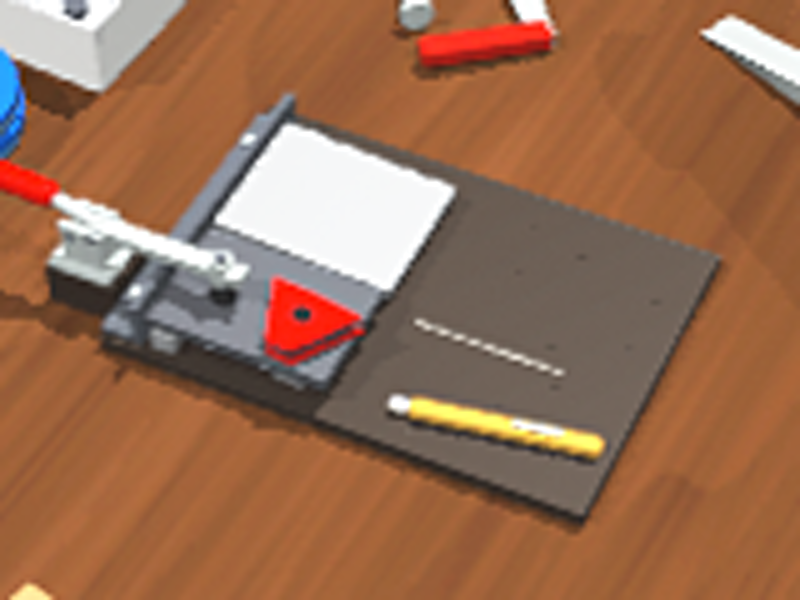

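View pics/t2.png

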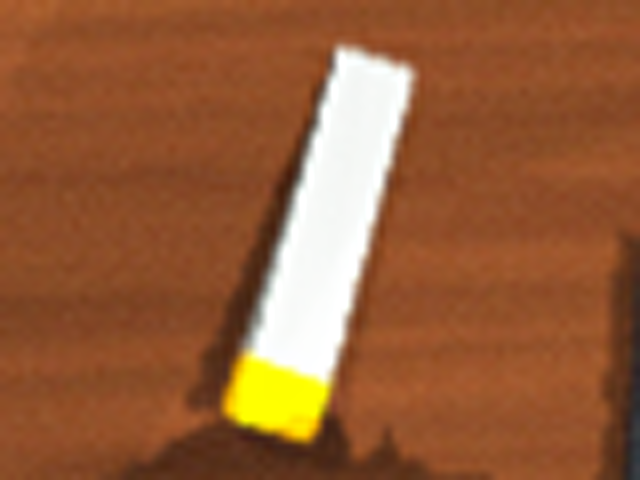

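View pics/s2.png

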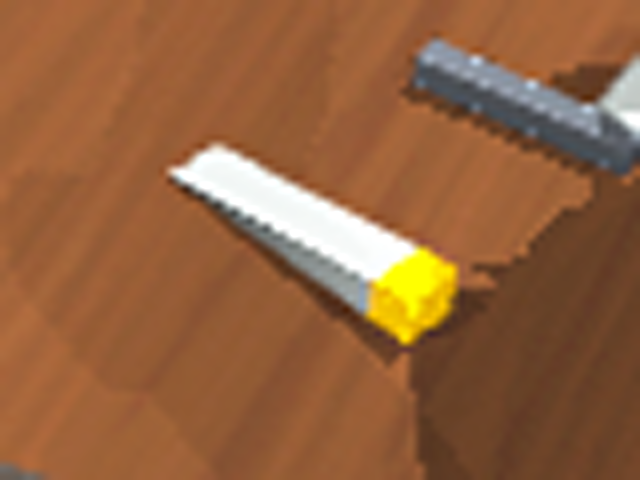

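```bash
cat > fitw.py <<'E'
from h import *
from scipy.optimize import least_squares
def wverts(p):
    x,y,a=p[:3]; z=p[3] if len(p)>3 else 0
    V=np.array([[sx*.07,sy*.014,zz] for sx,h in((1,.003),(-1,.026)) for sy in(1,-1) for zz in(0,h)])
    c,s=np.cos(a),np.sin(a); R=np.array([[c,-s,0],[s,c,0],[0,0,1]]); return V@R.T+[x,y,z]
def contour(n,pad=8,F=6):
    d=get_image(n); rs=cut_out("wedge",n); m=rs[0]["pixels"].astype(np.uint8)
    roi=cv2.dilate(m,np.ones((5,5)))
    im=d["image"]; g=im[...,1].astype(np.float32)   # green: wood low; white/yellow high
    G=cv2.resize(g,None,fx=F,fy=F,interpolation=cv2.INTER_CUBIC); M=cv2.resize(roi,None,fx=F,fy=F,interpolation=cv2.INTER_NEAREST)
    B=((G>(115 if n=="side" else 150))&(M>0)).astype(np.uint8)
    c=max(cv2.findContours(B,0,1)[0],key=cv2.contourArea)[:,0].astype(float)
    return d,(c+.5)/F-.5,rs[0]["score"]
def fit(cs,p0):
    def res(p):
        r=[]
        for d,c in cs:
            h=cv2.convexHull(proj(d,wverts(p)).astype(np.float32))
            r+=[cv2.pointPolygonTest(h,(float(u),float(v)),True) for u,v in c[::3]]
        return np.array(r)
    return least_squares(res,p0,loss="soft_l1",f_scale=.5,x_scale=[.001,.001,.01],diff_step=1e-4)
E
python3 - <<'E'
from fitw import *
cs=[]
for n in("top","side"):
    d,c,s=contour(n); cs.append((d,c)); print(n,s,len(c))
d=cs[0][0]; a=unproj(d,[[335,238],[344,193]],.01); print(a)
v=a[1]-a[0]; p0=[*a.mean(0)[:2],np.arctan2(v[1],v[0])]
for k in([0],[1],[0,1]):
    r=fit([cs[i] for i in k],p0); print(k,np.round(r.x,4),np.sqrt(np.mean(r.fun**2)).round(3))
for n,(d,c),ce in(("top",cs[0],(338,215)),("side",cs[1],(304,160))): crop(d,ce,80,8,f"w_{n}.png",proj(d,wverts(r.x)))
dt,ds=cs[0][0],cs[1][0]
crop(dt,(233,200),100,8,"t3.png"); crop(ds,(250,215),100,8,"s3.png")
E
```

```text
top 0.57 665
side 0.76 504
[[ 0.37915372 -0.33417914  0.01      ]
 [ 0.50895892 -0.36599016  0.01      ]]
[0] [ 0.4463 -0.3466 -0.3462] 0.23
[1] [ 0.4458 -0.3501 -0.3554] 0.375
[0, 1] [ 0.4463 -0.3472 -0.3467] 0.498
```

View pics/t3.png

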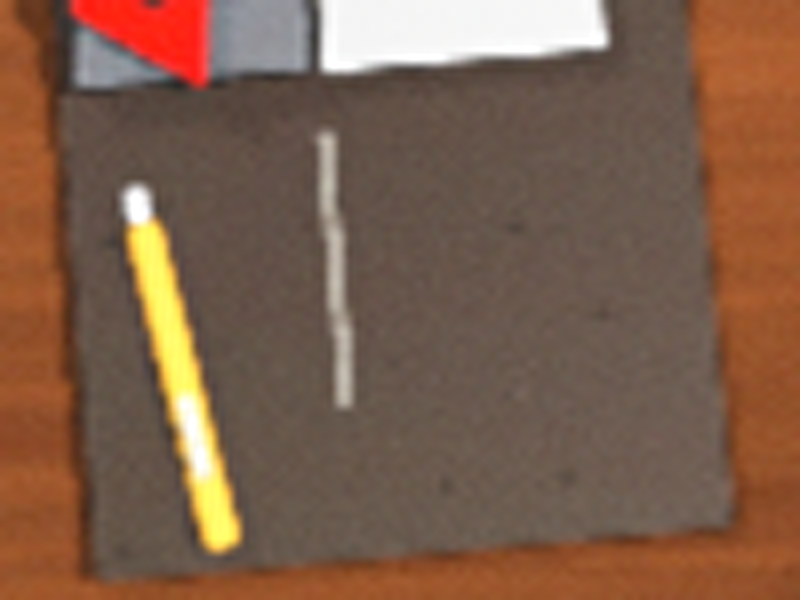

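View pics/s3.png

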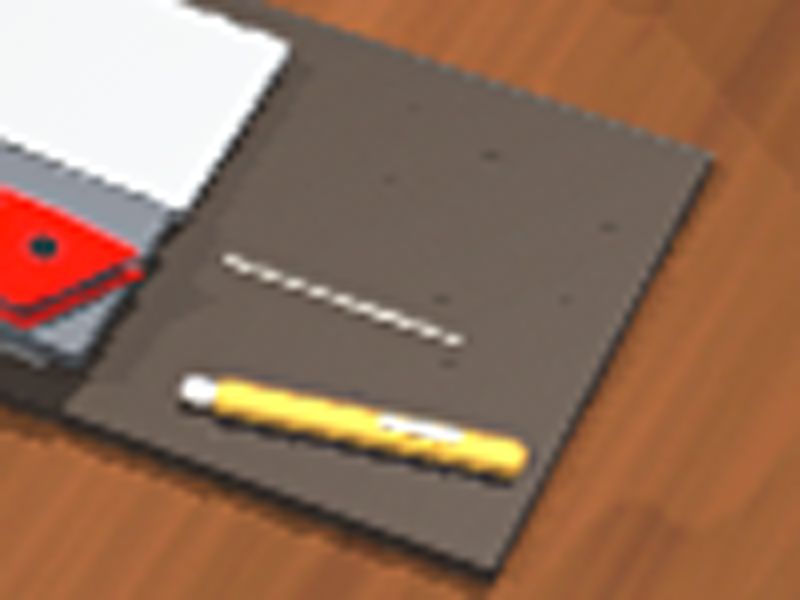

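View pics/w_top.png

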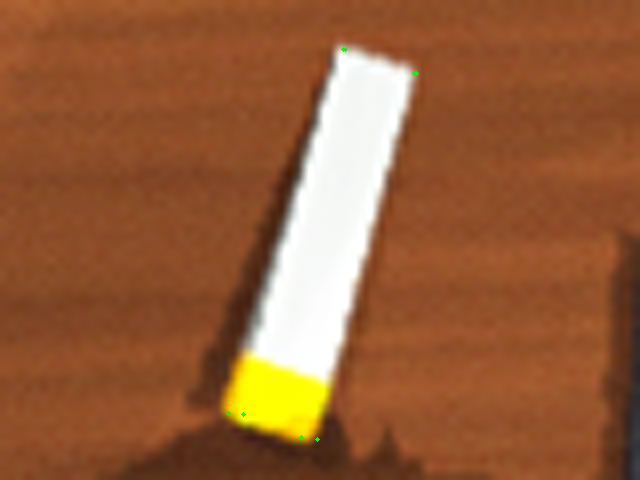

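View pics/w_side.png

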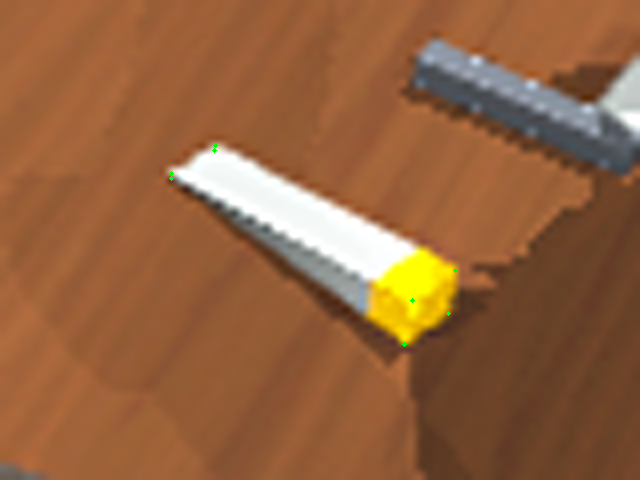

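```bash
cat > fitf.py <<'E'
from h import *
from scipy.optimize import least_squares
T=lambda u,v:(u/8+183-.5,v/8+162-.5); S=lambda u,v:(u/8+200-.5,v/8+177-.5)
obs_t=[(T(95,578),(-165,115,12)),(T(733,526),(-165,-115,12)),(T(68,92),(10,105,36)),(T(313,74),(10,22,36)),(T(323,75),(10,18,29)),(T(610,49),(10,-82,29))]
obs_s=[(S(494,576),(-165,115,12)),(S(713,156),(-165,-115,12)),(S(80,362),(10,105,36)),(S(188,212),(10,18,29)),(S(290,42),(10,-82,29))]
def run():
    dt,ds=get_image("top"),get_image("side")
    def w(P,p):
        c,s=np.cos(p[2]),np.sin(p[2]); P=np.array(P)/1000.
        return P@np.array([[c,-s,0],[s,c,0],[0,0,1]]).T+[p[0],p[1],0]
    def res(p,D):
        return np.concatenate([(proj(d,w([q for _,q in o],p))-[a for a,_ in o]).ravel() for d,o in D])
    for D in([(dt,obs_t)],[(ds,obs_s)],[(dt,obs_t),(ds,obs_s)]):
        r=least_squares(res,[.45,0,.05],args=(D,),loss="soft_l1",f_scale=.5); print(np.round(r.x,4)); print(np.round(res(r.x,D).reshape(-1,2),1).tolist())
    return r.x,w,dt,ds
if __name__=="__main__": run()
E
python3 fitf.py
```

```text
[ 0.5718 -0.0343  0.0593]
[[0.0, 0.9], [0.2, 0.5], [1.2, -0.2], [-0.2, -0.4], [0.0, -0.3], [-1.0, 0.0]]
[ 0.5706 -0.0346  0.0585]
[[0.1, -0.2], [0.5, -0.1], [-0.0, -0.5], [-0.8, 0.2], [0.0, 0.7]]
[ 0.5713 -0.0345  0.0591]
[[0.1, 1.0], [0.2, 0.7], [1.3, -0.0], [-0.2, -0.2], [0.1, -0.2], [-0.9, 0.2], [-0.1, -0.2], [0.3, -0.1], [-0.2, -0.5], [-1.0, 0.2], [-0.2, 0.6]]
```

```bash
python3 -m inch '[[-1,10,-10,3,0.4],[-1,21.7,-20.4,8,0.79],[-1,21.7,-20.4,8,0.79],[-1,21.7,-20.4,8,0.79],[-1,21.7,-20.4,8,0.79],[-1,21.7,-20.4,8,0.79],[-1,21.7,-20.4,8,0.79],[-1,21.7,-20.4,12,0.79],[-1,21.7,-20.4,14,0.79],[-1,21.7,-20.4,14,0.79],[-1,21.7,-20.4,14,0.79]]' 20
python3 - <<'E'
from h import *
for n,c in(("top",(338,215)),("side",(304,160))): crop(get_image(n),c,120,6,f"a_{n}.png")
s=state(); q=s["ee_rot"]; print(s["ee_pos"],2*np.arctan2(q[2],q[1]),s["ft_force"],q,s["t"])
E
```

```text
t: 1.9
ee_pos: [0.3995, -0.3317, 0.091]
ee_rot: [0.0, 0.985, -0.171, 0.0]
ft_force: [0.7, 0.4, 1.2]
opening: 0.0874
[ 0.40007672 -0.3321115   0.09193185] -0.34381793920235015 [ 0.38169739 -0.45407285  0.38703818] [ 6.66609491e-04  9.85258965e-01 -1.71063310e-01  1.29323174e-03] 2.0
```

View pics/a_top.png

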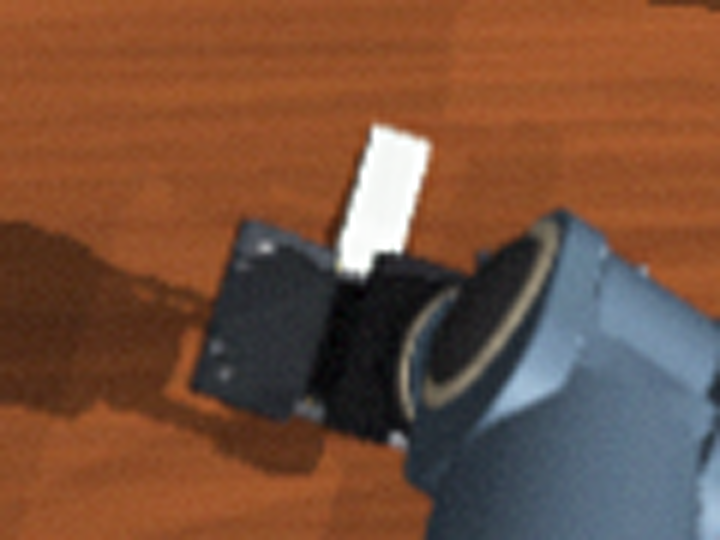

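View pics/a_side.png

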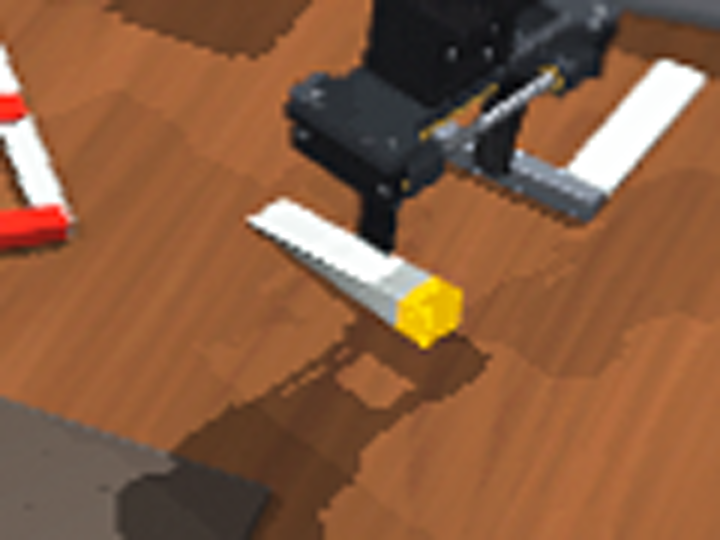

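```bash
python3 -m inch '[[-1,0,-0.15,3,0],[-1,0,-0.15,6,0],[-1,0,-0.15,7.5,0],[-1,0,-0.15,8,0],[-1,0,-0.15,8,0],[-1,0,-0.15,8,0]]'
python3 -m inch '[[0.5,0,0,0,0],[1,0,0,0,0],[1,0,0,0,0],[1,0,0,0,0],[1,0,0,0,0],[1,0,0,0,0],[1,0,0,0,0],[1,0,0,0,0]]' 40
```

```text
t: 2.6
ee_pos: [0.4007, -0.3304, 0.0118]
ee_rot: [0.001, 0.985, -0.171, 0.001]
ft_force: [-0.5, -0.3, 0.4]
opening: 0.0872
t: 3.4
ee_pos: [0.3997, -0.3296, 0.0105]
ee_rot: [0.0, 0.985, -0.171, -0.0]
ft_force: [-0.8, -0.3, 0.2]
opening: 0.031
```

```bash
python3 -m inch '[[1,0,0,0,0],[1,0,0,0,0],[1,0,0,0,0],[1,0,0,0,0]]'
python3 -m inch '[[1,0,0,-2,0],[1,0,0,-5,0],[1,0,0,-8,0],[1,0,0,-8,0],[1,0,0,-8,0]]'
python3 - <<'E'
from h import *
for n,c in(("top",(338,215)),("side",(304,150))): crop(get_image(n),c,120,6,f"b_{n}.png")
s=state(); q=s["ee_rot"]; print(s["ee_pos"],2*np.arctan2(q[2],q[1]),s["ft_force"],s["opening"],s["t"])
E
```

```text
t: 3.8
ee_pos: [0.3998, -0.3293, 0.0105]
ee_rot: [-0.0, 0.985, -0.171, -0.0]
ft_force: [0.5, 1.6, 0.6]
opening: 0.0279
t: 4.3
ee_pos: [0.399, -0.3294, 0.09]
ee_rot: [-0.0, 0.985, -0.171, -0.0]
ft_force: [1.1, -0.0, -5.9]
opening: 0.0278
[ 0.39825932 -0.32865777  0.08872324] -0.34320926166666815 [ 0.24636573 -0.59006609 -4.8371767 ] 0.02788792708371109 4.4
```

View pics/b_side.png

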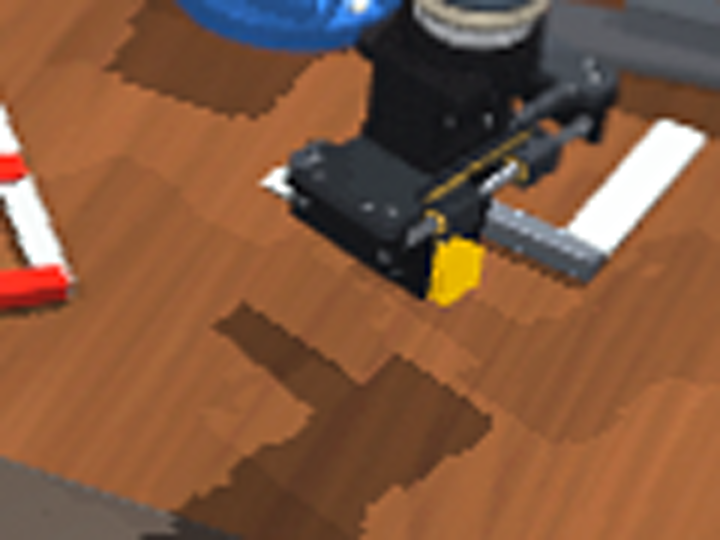

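View pics/b_top.png

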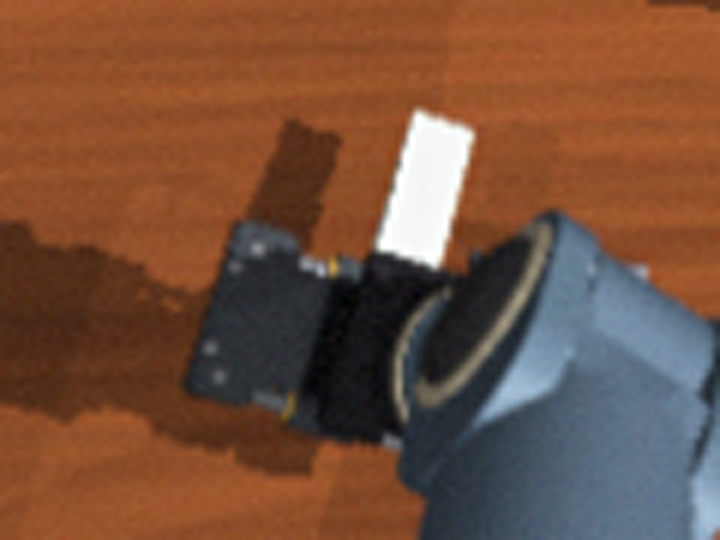

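```bash
python3 -m inch '[[1,-1,-4,0,-0.08],[1,-2,-8,0,-0.16],[1,-2.5,-12,0,-0.24],[1,-3,-16,0,-0.32],[1,-3.5,-20,0,-0.4],[1,-4,-24,0,-0.403],[1,-4,-25.7,0,-0.403],[1,-4,-25.7,1,-0.403],[1,-4,-25.7,2,-0.403],[1,-4,-25.7,3,-0.403],[1,-4,-25.7,3,-0.403],[1,-4,-25.7,3,-0.403]]'
python3 - <<'E'
from h import *
for n,c in(("top",(233,190)),("side",(235,210))): crop(get_image(n),c,120,6,f"c_{n}.png")
s=state(); q=s["ee_rot"]; a=2*np.arctan2(q[2],q[1]); p=s["ee_pos"]; print(p,a,s["ft_force"],s["opening"],s["t"])
d=p[:2]-[.5713,-.0345]; f=.0591; c,sn=np.cos(f),np.sin(f); print("TCP in fixture",c*d[0]+sn*d[1],-sn*d[0]+c*d[1])
E
```

```text
t: 5.6
ee_pos: [0.4479, -0.075, 0.0599]
ee_rot: [0.0, 1.0, 0.029, -0.001]
ft_force: [0.7, -0.2, -4.2]
opening: 0.0274
[ 0.44872784 -0.07469486  0.06066763] 0.058672670750962115 [-0.32928841  0.48426847 -4.56819076] 0.027505916577634543 5.7
TCP in fixture -0.12473229985304359 -0.032884883574325244
```

View pics/c_side.png

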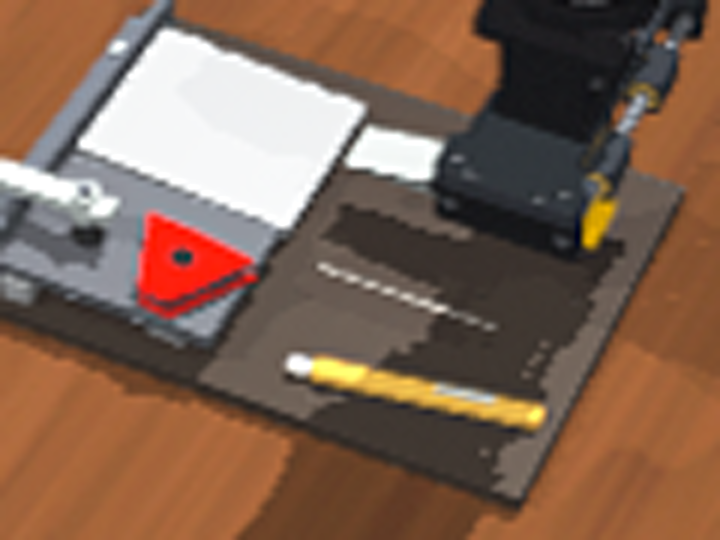

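View pics/c_top.png

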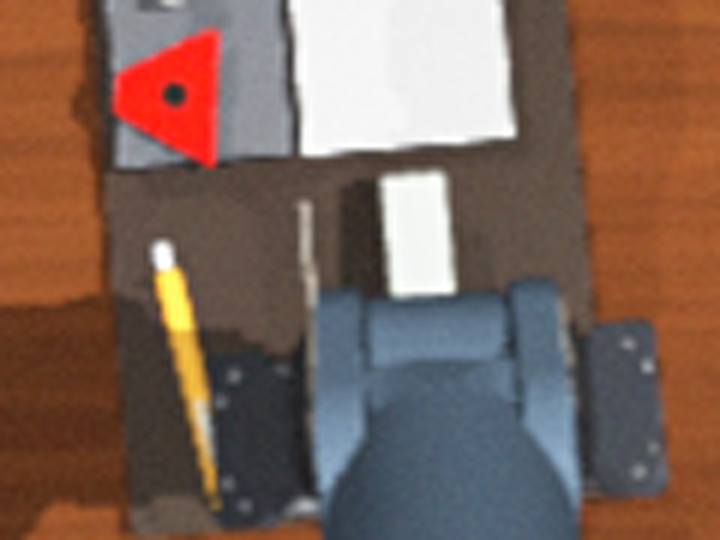

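```bash
python3 -m inch '[[1,0,-0.05,1.5,0],[1,0,-0.05,2.8,0],[1,0,-0.05,3.4,0],[1,0,-0.05,3.4,0],[1,0,-0.05,3.4,0],[1,0,-0.05,3.4,0]]'
python3 -m inch '[[1,0,0,0.1,0],[1,0,0,0.2,0],[1,0,0,0.2,0],[1,0,0,0.2,0]]'
python3 -m inch '[[1,0,0,0.1,0],[1,0,0,0.1,0],[1,0,0,0.1,0],[1,0,0,0.1,0]]'
```

```text
t: 6.3
ee_pos: [0.4492, -0.0737, 0.0272]
ee_rot: [0.0, 1.0, 0.03, 0.001]
ft_force: [-0.2, -0.3, -4.2]
opening: 0.0281
t: 6.7
ee_pos: [0.4486, -0.0736, 0.0246]
ee_rot: [0.0, 1.0, 0.03, 0.0]
ft_force: [0.1, -0.4, -5.1]
opening: 0.0279
t: 7.1
ee_pos: [0.4486, -0.0736, 0.0235]
ee_rot: [0.0, 1.0, 0.03, 0.0]
ft_force: [-0.1, 0.7, -5.3]
opening: 0.0276
```

Not yet in contact; finer steps down.

```bash
python3 -m inch '[[1,0,0,0.1,0],[1,0,0,0.1,0],[1,0,0,0.1,0],[1,0,0,0.1,0]]'
python3 -m inch '[[1,0,0,0.05,0],[1,0,0,0.05,0],[1,0,0,0.05,0],[1,0,0,0.05,0]]'
```

```text
t: 7.5
ee_pos: [0.4487, -0.0736, 0.0226]
ee_rot: [0.0, 1.0, 0.03, 0.0]
ft_force: [0.2, 0.9, -3.7]
opening: 0.0281
t: 7.9
ee_pos: [0.4487, -0.0737, 0.0225]
ee_rot: [0.0, 1.0, 0.03, 0.0]
ft_force: [-3.5, 0.6, 5.8]
opening: 0.028
```

```bash
python3 -m inch '[[1,0.5,0,0,0],[1,1,0,0,0],[1,1.5,0,0,0],[1,2,0,0,0],[1,2.5,0,0,0],[1,2.5,0,0,0],[1,2.5,0,0,0]]'
python3 - <<'E'
from h import *
for n,c in(("top",(233,180)),("side",(225,205))): crop(get_image(n),c,120,6,f"d_{n}.png")
s=state(); q=s["ee_rot"]; a=2*np.arctan2(q[2],q[1]); p=s["ee_pos"]; print(p,a,s["ft_force"],s["opening"],s["t"])
d=p[:2]-[.5713,-.0345]; f=.0591; c,sn=np.cos(f),np.sin(f); print("TCP in fixture",c*d[0]+sn*d[1],-sn*d[0]+c*d[1])
E
```

```text
t: 8.6
ee_pos: [0.4686, -0.0727, 0.0219]
ee_rot: [0.0, 1.0, 0.03, -0.005]
ft_force: [-10.6, -0.9, 13.7]
opening: 0.0278
[ 0.46857742 -0.07269315  0.02192137] 0.059228290514030696 [-9.35240455 -0.70877829 14.15027615] 0.028004735609501993 8.7
TCP in fixture -0.10479913426384907 -0.03205910214799225
```

View pics/d_side.png

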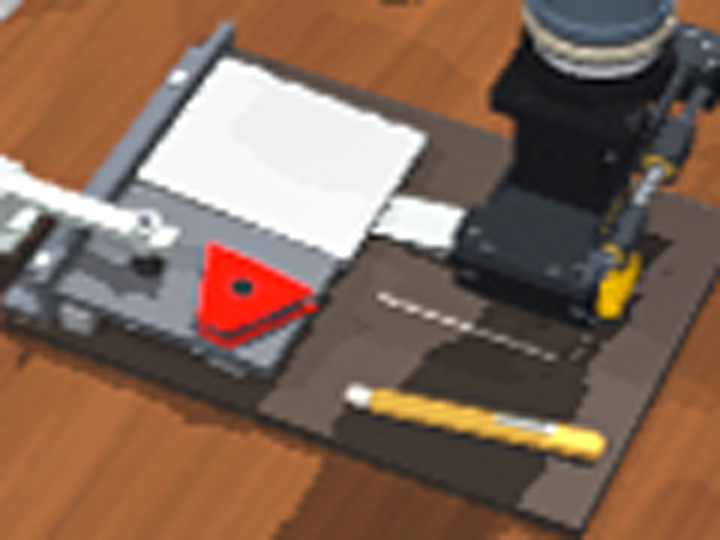

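View pics/d_top.png

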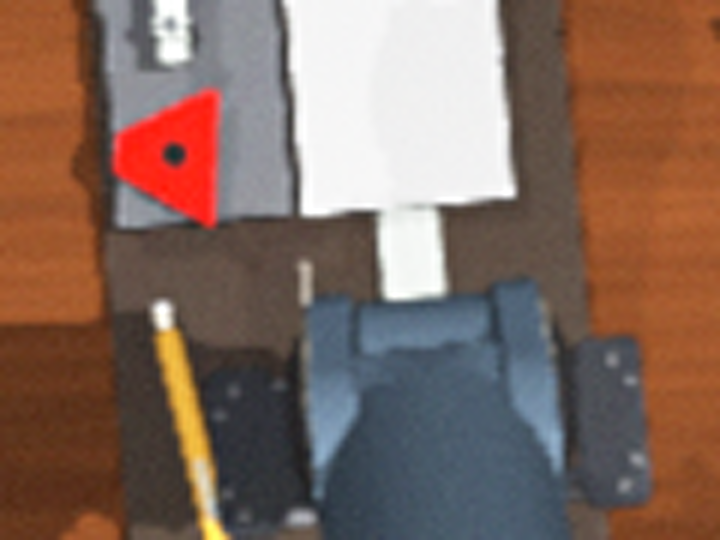

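```bash
python3 -m inch '[[1,0.2,0,-0.06,0],[1,0.4,0,-0.06,0],[1,0.6,0,-0.06,0],[1,0.6,0,-0.06,0],[1,0.6,0,-0.06,0]]'
python3 -m inch '[[1,0,0,0,0],[1,0,0,0,0],[1,0,0,0,0]]'
```

```text
t: 9.2
ee_pos: [0.4792, -0.0717, 0.0222]
ee_rot: [-0.0, 1.0, 0.03, -0.0]
ft_force: [-1.6, -0.6, -6.2]
opening: 0.0281
t: 9.5
ee_pos: [0.4792, -0.0717, 0.0224]
ee_rot: [-0.0, 1.0, 0.03, -0.0]
ft_force: [-0.9, 0.3, -6.8]
opening: 0.0277
```

```bash
python3 -m inch '[[1,0.2,0,0.03,0],[1,0.5,0,0.03,0],[1,0.8,0,0.03,0],[1,1.1,0,0.03,0],[1,1.4,0,0.03,0],[1,1.7,0,0.03,0],[1,2.0,0,0.03,0],[1,2.0,0,0.03,0],[1,2.0,0,0.03,0]]'
python3 - <<'E'
from h import *
for n,c in(("top",(233,170)),("side",(215,200))): crop(get_image(n),c,100,8,f"e_{n}.png")
s=state(); q=s["ee_rot"]; a=2*np.arctan2(q[2],q[1]); p=s["ee_pos"]; print(p,a,s["ft_force"],s["opening"],s["t"])
d=p[:2]-[.5713,-.0345]; f=.0591; c,sn=np.cos(f),np.sin(f); print("TCP in fixture",c*d[0]+sn*d[1],-sn*d[0]+c*d[1])
E
```

```text
t: 10.4
ee_pos: [0.498, -0.0707, 0.022]
ee_rot: [0.0, 1.0, 0.03, -0.002]
ft_force: [-6.2, -0.7, -4.2]
opening: 0.0277
[ 0.49805812 -0.07071672  0.02199441] 0.05955836699660635 [-5.81542669 -0.62859818 -5.11363916] 0.027661540019335448 10.5
TCP in fixture -0.0752531719281612 -0.03182741282358401
```

View pics/e_side.png

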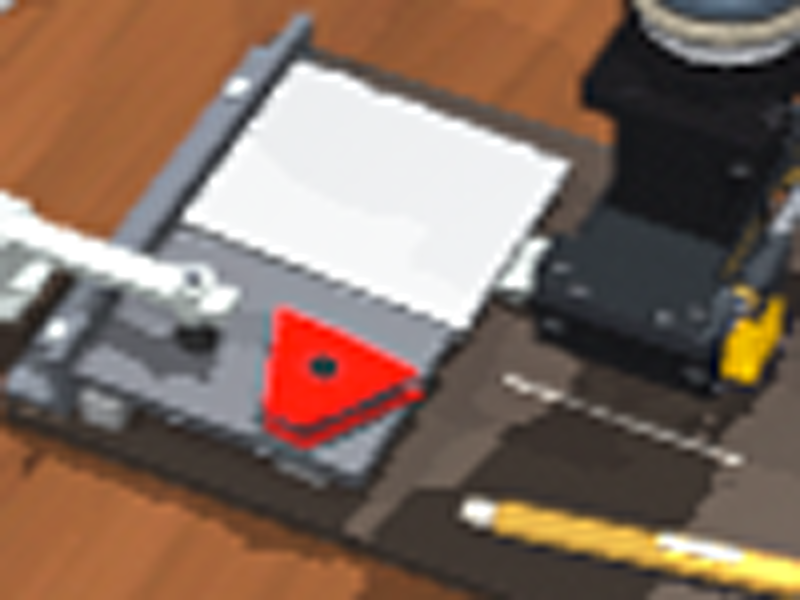

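```bash
python3 -m inch '[[1,0.3,0,0.01,0],[1,0.6,0,0.02,0],[1,0.9,0,0.02,0],[1,1.2,0,0.02,0],[1,1.5,0,0.02,0],[1,1.8,0,0.02,0],[1,2.1,0,0.02,0],[1,2.4,0,0.02,0],[1,2.4,0,0.02,0],[1,2.4,0,0.02,0]]'
python3 - <<'E'
from h import *
for n,c in(("top",(233,160)),("side",(215,200))): crop(get_image(n),c,100,8,f"f_{n}.png")
s=state(); q=s["ee_rot"]; a=2*np.arctan2(q[2],q[1]); p=s["ee_pos"]; print(p,a,s["ft_force"],s["opening"],s["t"])
d=p[:2]-[.5713,-.0345]; f=.0591; c,sn=np.cos(f),np.sin(f); print("TCP in fixture",c*d[0]+sn*d[1],-sn*d[0]+c*d[1])
E
```

```text
t: 11.5
ee_pos: [0.5212, -0.0695, 0.022]
ee_rot: [0.0, 1.0, 0.03, -0.002]
ft_force: [-8.5, -1.4, -0.7]
opening: 0.0279
[ 0.52119097 -0.06944292  0.02199194] 0.059486017760415996 [-8.1806836  -0.29520051  0.76085956] 0.02747005978253763 11.6
TCP in fixture -0.05208546891941777 -0.03192219753846938
```

View pics/f_side.png

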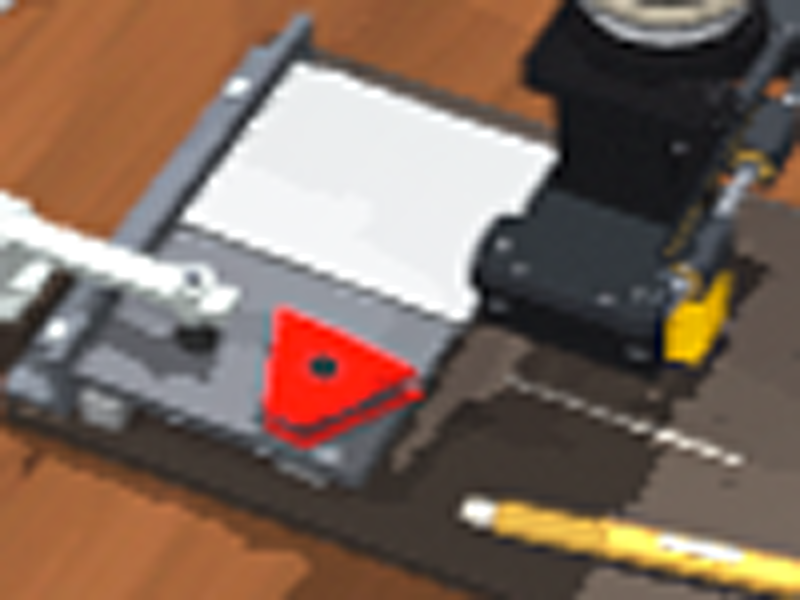

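View pics/f_top.png

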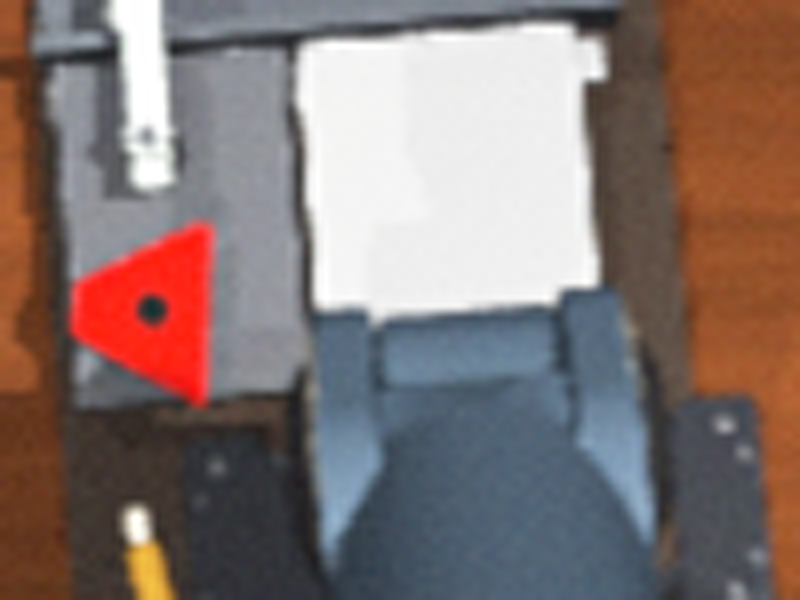

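```bash
python3 -m inch '[[1,0.3,0,0,0],[1,0.6,0,0,0],[1,0.9,0,0,0],[1,0.9,0,0,0],[1,0.9,0,0,0],[1,0.9,0,0,0]]'
cat > chk.py <<'E'
from h import *
import sys
ds=get_image("side"); dt=get_image("top"); k=sys.argv[1]
crop(dt,(233,160),100,8,f"{k}_top.png"); crop(ds,(215,200),100,8,f"{k}_side.png")
s=state(); p=s["ee_pos"]; print(p,s["ee_rot"],s["ft_force"],s["ft_torque"],s["opening"],s["t"])
d=p[:2]-[.5713,-.0345]; f=.0591; c,sn=np.cos(f),np.sin(f); print("TCP in fixture",c*d[0]+sn*d[1],-sn*d[0]+c*d[1])
i0=cv2.imread("pics/side0.png"); i1=ds["image"]
F=8
def contour(im):
    g=cv2.resize(im[165:215,175:245].min(2),None,fx=F,fy=F,interpolation=cv2.INTER_CUBIC)
    B=(g>185).astype(np.uint8); return g,B
def edge_x(im,r):  # front edge: subpixel crossing along row of last bright px right of plate
    row=cv2.resize(im[r:r+1,180:245].min(2).astype(np.float32),None,fx=F,fy=1,interpolation=cv2.INTER_LINEAR)[0]
    w=np.where(row>150)[0]; return 180+((w.max()+.5)/F-.5) if len(w) else np.nan
def left_y(im,c):  # joint edge: lowest bright px in column
    col=cv2.resize(im[165:215,c:c+1].min(2).astype(np.float32),None,fx=1,fy=F,interpolation=cv2.INTER_LINEAR)[:,0]
    w=np.where(col>165)[0]; return 165+((w.max()+.5)/F-.5) if len(w) else np.nan
print("joint-edge dy by column (moved up = negative)")
for c in range(190,226,4): print(c,round(left_y(i0,c),2),round(left_y(i1,c),2))
# predicted
c,sn=np.cos(f),np.sin(f); R=np.array([[c,-sn,0],[sn,c,0],[0,0,1]])
w=lambda P:(np.array(P)/1000.)@R.T+[.5713,-.0345,0]
for z in(28.5,34,35,36,37,38): print(z,proj(ds,w([[10,18,z]]))[0].round(2),proj(ds,w([[10,-82,z]]))[0].round(2))
E
python3 chk.py g
```

```text
t: 12.2
ee_pos: [0.5304, -0.0689, 0.022]
ee_rot: [0.0, 1.0, 0.03, -0.002]
ft_force: [-7.9, -0.9, -0.0]
opening: 0.0277
[ 0.53044902 -0.0689079   0.02200901] [ 1.64522353e-04  9.99555187e-01  2.97410656e-02 -2.20668269e-03] [-7.1446826   0.19517419 -0.78201315] [-0.08633521  2.03329881  0.03721006] 0.02748888190073624 12.3
TCP in fixture -0.04281198185665189 -0.031934940600043676
joint-edge dy by column (moved up = negative)
190 200.69 200.69
194 199.19 199.19
198 193.44 192.94
202 194.69 194.56
206 196.56 195.69
210 198.69 199.06
214 199.69 198.69
218 201.44 200.06
222 202.56 189.31
28.5 [222.03 203.27] [235.54 182.45]
34 [221.99 202.1 ] [235.54 181.28]
35 [221.99 201.89] [235.54 181.06]
36 [221.98 201.68] [235.54 180.85]
37 [221.97 201.46] [235.54 180.64]
38 [221.97 201.25] [235.54 180.42]
```

```bash
python3 -c "
import cv2,numpy as np
a=cv2.imread('pics/s1.png')
" ; ls pics
```

```text
a_side.png
a_top.png
b_side.png
b_top.png
c_side.png
c_top.png
d_side.png
d_top.png
e_side.png
e_top.png
f_side.png
f_top.png
g_side.png
g_top.png
s1.png
s2.png
s3.png
side0.png
t1.png
t2.png
t3.png
top0.png
w_side.png
w_top.png
```

View pics/g_side.png

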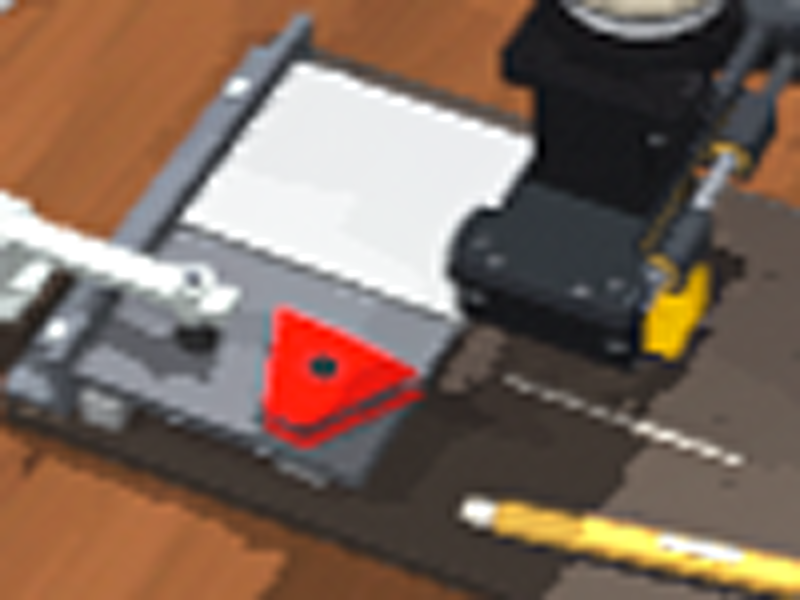

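Run:
```python
from h import *
i0=cv2.imread("pics/side0.png"); i1=get_image("side")["image"]
F=8
def cr(im,c,up,th):
    col=cv2.resize(im[160:212,c:c+1].min(2).astype(np.float32),None,fx=1,fy=F,interpolation=cv2.INTER_LINEAR)[:,0]
    w=np.where(col>th)[0]; e=w.min() if up else w.max(); return 160+((e+.5)/F-.5)
for up,cols in((False,range(203,221)),(True,range(200,226))):
    for th in(165,185,200):
        dy=np.array([cr(i1,c,up,th)-cr(i0,c,up,th) for c in cols]); print("up" if up else "joint",th,dy.round(1).tolist())
```

```text
joint 165 [-0.9, -0.4, -0.8, -0.9, 1.4, -1.1, -1.0, -1.1, -1.1, -0.9, -1.1, -1.0, -1.0, -1.1, -1.0, -1.4, -1.4, -1.9]
joint 185 [-0.9, -0.6, -0.5, -0.9, -0.5, -1.0, -1.0, -0.8, -1.1, -0.9, -1.0, -1.0, -1.0, -1.1, -1.0, -1.1, -1.2, -1.6]
joint 200 [-0.8, -0.8, -0.4, -0.9, -0.6, -1.0, -1.1, -0.6, -1.0, -0.9, -1.0, -1.0, -1.0, -1.1, -1.0, -1.1, -1.2, -1.6]
up 165 [0.1, 0.2, 0.1, 0.1, 0.1, 0.1, 0.0, 0.0, 0.1, 0.1, -0.1, -0.2, -0.6, -0.4, 0.0, -0.2, -0.5, -0.5, -0.8, -0.5, -0.5, -1.0, -0.8, -1.0, -1.0, -1.2]
up 185 [0.2, 0.5, 0.1, 0.1, 0.2, 0.1, 0.0, 0.0, 0.1, 0.0, -0.1, -0.2, -0.6, -0.2, 0.0, -0.4, -0.4, -0.4, -0.8, -0.4, -0.4, -0.9, -0.6, -0.9, -1.1, -1.1]
up 200 [0.2, 0.6, 0.1, 0.1, 0.4, 0.1, 0.0, 0.0, 0.1, 0.1, 0.0, -0.2, -0.8, -0.1, 0.0, -0.4, -0.2, -0.5, -0.8, -0.2, -0.5, -0.9, -0.6, -0.9, -1.1, -1.0]
```

View pics/g_top.png

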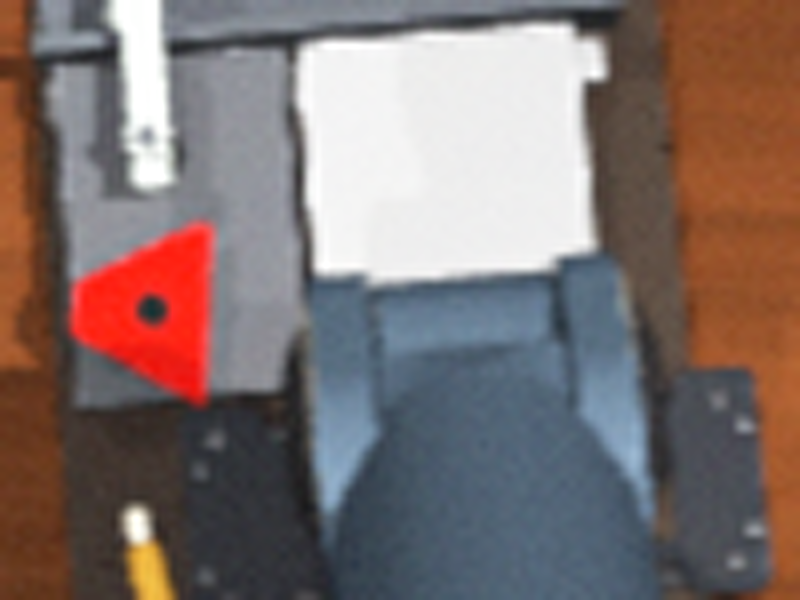

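```bash
python3 -m inch '[[1,0,0,0,0],[1,0,0,0,0],[1,0,0,0,0],[1,0,0,0,0],[1,0,0,0,0]]'
python3 - <<'E'
from workcell import *
print(sign_off())
E
```

```text
t: 12.85
ee_pos: [0.5305, -0.0689, 0.022]
ee_rot: [0.0, 1.0, 0.03, -0.002]
ft_force: [-7.4, -0.1, -0.8]
opening: 0.0275
the job is handed in; nothing more can be done
None
```

I picked up the wedge at its thick end and set it flat on the slab in line with the entry point. I then pushed it in until, by my measurements, the plate's front edge is flush with the clamped plate. I handed the job in at 12.85 s with the wedge still gripped and held in place. No verdict was reported.

**Wedge position:** the thin end sits at about x = +77 mm, y = −32 mm of the fixture, which puts 14 mm of wedge under the front edge. This comes from the arm's readings and my fit of the fixture pose, good to about 2 mm, or roughly 0.3–0.5 mm of plate height.

**Plate height from the pictures:**
- The outer edge rose 1.1 px where flush predicts 1.06.
- The joint edge disagreed a little: it rose 1.0–1.6 px where flush predicts 1.3–1.5. The plate could be up to about 1–2 mm low there; the 2 mm limit at the joint is the tightest one.
- The gripper hid the outer front corner and part of the front edge, so I could not check those directly.

**At hand-in:** the push was steady at about 7.5 N and the fingers were closed to 27.5 mm on the wedge. The arm was not moving, with a slight tool tilt of about 0.004 rad. In the top picture the back edge was still at its stop. I saw no sign of the other items near the fixture having moved, but I did not measure them.

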